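Unclip the fuse box cover

ROBOT

A 7-joint arm with a two-finger parallel gripper is mounted at the origin on the work surface. World frame = base frame: x ahead of the robot, y to its left, z up, the work surface at z = 0. Lengths are in m, angles in rad, forces in N, time in s.
With the tool pointing down it reaches from about 0.425 to 0.875 m from the base axis. Payload 4.7 kg.
Tool frame: the origin (TCP) lies on the mounting face of the last link; the fingertips stand 182 mm ahead of it and the grasp point (between the pads) lies 164 mm ahead of it; y points along the fingers, z is the direction in which the jaws open and shut, and the axes are right-handed (so a half turn about y gives the same grasp; the last joint's range is limited). The gripper opens to 87 mm and grips with 3 to 60 N. Pads are 19 mm wide; open, the fingers measure 117 mm over their backs; the gripper's body (75 mm by 190 mm) begins 51 mm behind the grasp point.
Start: joints at [-1.154, 0.321, -0.07, 1.45, 0.023, 1.371, -0.057], TCP at [0.255, 0.598, 0.405] pointing down, gripper open.
Joint ranges: [-2.86, 2.86], [-0.3, 2.09], [-1.38, 1.24], [0.06, 2.45], [-1.56, 4.7], [0.09, 2.05], [-2.69, 2.69]. Speed limits (rad/s): [2.57, 2.57, 3.14, 3.14, 3.14, 3.14, 3.14].

INTERFACE

Orientations are given as a unit quaternion [x, y, z, w].
In Python, from rig import ctrl, get_image, calibration gives the robot as it stands.
- The arm moves only by the tool send_rows, never from a script. Its argument "series" is a list of rows, each a list of 3 entries, a list of its own where there are three numbers: the shift along the tool's x, y, z in cm, then the turn about the tool's y in rad, then the finger opening in cm, from 0 to 8.7. In form: [[[tx, ty, tz], roll, fingers], ...]. A call has 1 to 10 rows; each row is the pose to reach, as a shift and turn from the pose commanded when the call began, along the tool's axes at that moment; what a row does not reach only later rows make up. A row lasts 1/8 s, in which the tool goes at most 62.5 mm and 10.7 degrees, less where a joint would pass 70% of its speed; a pose out of reach is approached as far as the arm can. A call with a gripper value outside its range is refused whole. The fingers move at their own pace and stop on an object; "force" is the grip in N (left out, the last holds). Time passes only in rows, so rows that repeat a pose let the fingers close. It gives the time, the measured TCP pose, the force and the opening at its end, in the units of the state.
- ctrl.read_state(): the state, without advancing time (a new reading comes with each control period).
- get_image(name): name is "side" or "top"; returns (picture, depth): 480x640x3 uint8, red, green, blue; 480x640 float32, m along the optical axis (not along the pixel's ray), 0 where there is no reading.
- calibration(name): a dict with "fx", "fy", "cx", "cy" (pixels), "rvec" (rotation vector, rad) and "tvec" (3), from world to camera coordinates, as OpenCV has them. Camera axes: x right, y down, z forward; pixel columns grow to the right and rows downward; lengths in m; the calibration is good to about 2 mm. A picture is of the moment at which its call begins. calibration takes no time and is no camera call.
- ctrl.sign_off(): hands the job in, once; it reports no verdict.
The state is a dict: "t": time; "joints": joint angles; "qvel": joint speeds; "joint_torque": joint torques, N m; "eef_pos": TCP position; "eef_rot": TCP orientation; "contact_force": force on the tool from outside, world axes, zero at the start; "moment": the same for the moment, N m; "gripper_width": finger opening in m.
Only numpy, scipy, OpenCV 4.12 (cv2) and the standard library are available. Lean on these libraries where they do the work, as an engineer would, in place of code of your own. Each camera call takes 0.05 s, during which the arm holds its last target. There are 200 camera calls.

TASK

Open the car's fuse box: press its snap tab in, gently enough not to break it, until the cover springs up; do not pull the cover against the latched tab. Then lift the cover off by its rib and lay it down, without dropping it, flat in the middle of the black rubber mat, and let go of it. Leave everything else on the table where it is.

Things in the scene. Friction and masses are not known exactly. Their poses are not given: they have to be found in the camera images.
- fusebox: black open-topped fuse box of a car, bolted to the table, 150 (its x) x 110 (its y) x 67 mm high, walls 5 mm; origin under its centre, z up. Its +x end is the one where the snap tab stands. The closed cover lies down inside the rim, 1 mm of play all round, its underside 50 mm above the table.
- tab: white plastic springy snap tab: an upright arm 4 mm thick, 20 mm wide above the cover, top 92 mm above the table, on a hidden leaf spring at its foot (this origin, 20 mm above the table, axes as the box's). It comes up through a slot in the cover; two low barbs on its +x side hold the cover down. It breaks at 15 N. Let go, it springs back.
- tab_face (a point): point on the tab's outer (+x) face, 80 mm above the table; moves with the tab. On a stem in front of it stands the white thumb pad to press, 20 mm wide, 70 to 90 mm above the table, centred on this point. The pad is screwed in or out differently on every box: its pressing face is anywhere from 4 to 28 mm out (box +x) from this point, not measured.
- press_aim (a point): point on the box's centre line, 80 mm above the table, 60 mm towards box -x from tab_face: the direction in which to press. Pressed at the pad this way the tab gives way, staying upright: about 3 N to start; it lets go of the cover after 5 to 7.5 mm, at 6 to 7.5 N, and meets a hard stop at 9.5 mm, 8.7 N.
- cover: grey plastic cover plate, loose, 138 (x) x 98 x 5 mm, with a grip rib, about 0.12 kg; origin at the centre of its underside, axes as the box's at the start. Freed, spring pins raise it level by 12 mm, underside then 62 mm above the table; the tab can be let go and the cover stays up, free. It lifts straight up over tab and pad (4 mm to spare at each side), clear after a further 35 mm.
- cover_rib (a point): centre of the cover's grip rib, which is 60 mm long (cover x), 14 mm thick (cover y) and 28 mm high; the point is 19 mm above the cover's underside, 14 mm below the rib's top and 6 mm towards -x from the cover's centre
- mat: black rubber mat fixed to the table, 200 (its x) x 180 x 4 mm; origin under its centre
- multimeter: yellow handheld multimeter, 150 x 76 x 36 mm, lying on its back; origin under its centre (bystander)
- screwdriver: red-handled screwdriver, 170 mm long, lying; origin on the table under it (bystander)
- relay: small black relay with four copper legs, 28 x 28 x 34 mm; origin under its centre (bystander)
- plug: blue connector block with two steel pins on top, 40 x 30 x 38 mm; origin under its centre (bystander)
- marker: white and orange marker pen, 140 mm long, 12 mm thick, lying; origin on the table under it (bystander)
- cap: round aluminium cap, 44 mm across, 18 mm high; origin under its centre (bystander)
Not all that is in view belongs to the job. Several things have the shape of the cover; the one meant has the colours described above.

How it is judged:
By the outcome, as a careful person would: the job done as asked, in the order asked, and still so for the second after the job is handed in, with the robot touching nothing.
It also fails if it takes over 64 s, if anything falls off the work surface, if the arm or the gripper's body presses on something with over 40 N, if the wrist force passes 120 N, or if a joint passes its speed limit or range.

## Working session

There is one attempt and no reset: what is moved stays moved. The work goes in short steps, Python scripts to look and compute and a tool call to move; the robot and the scene stay as the last step left them, time stands still between calls to the robot, and variables do not carry over. Pictures are saved under pics/ and viewed, about 8 in all and at most 12, crops included, and the job is handed in when it is done.

Besides the shell and the picture viewer there is one more tool, called after "Emit:" as name(argument=value, ...) on one line, values as JSON. send_rows: Moves the arm, as the interface text tells. Its arguments: {"type":"object","properties":{"series":{"type":"array","items":{"type":"array"}},"force":{"type":"number"}},"required":["series"]}

```bash
mkdir -p pics; ls; cat > h.py <<'E'
import numpy as np, cv2
from rig import ctrl, get_image, calibration
from scipy.spatial.transform import Rotation as R
def cam(n):
    c=calibration(n); Rm=cv2.Rodrigues(np.array(c["rvec"],float))[0]; t=np.array(c["tvec"],float).ravel()
    return c,Rm,t
def ray(n,u,v,z):
    c,Rm,t=cam(n); d=Rm.T@np.array([(u-c["cx"])/c["fx"],(v-c["cy"])/c["fy"],1.]); o=-Rm.T@t
    return o+d*(z-o[2])/d[2]
def proj(n,p):
    c,Rm,t=cam(n); q=Rm@np.asarray(p,float)+t
    return q[0]/q[2]*c["fx"]+c["cx"],q[1]/q[2]*c["fy"]+c["cy"]
def cloud(n,dep):
    c,Rm,t=cam(n); v,u=np.indices(dep.shape)
    q=np.stack([(u-c["cx"])/c["fx"]*dep,(v-c["cy"])/c["fy"]*dep,dep],-1)
    w=(q-t)@Rm; w[dep==0]=np.nan; return w
E
python3 - <<'E'
from h import *
for n in("top","side"):
    im,d=get_image(n); cv2.imwrite(f"pics/{n}0.png",im[...,::-1]); np.savez(f"{n}0.npz",im=im,d=d)
    c,Rm,t=cam(n); print(n,-Rm.T@t,Rm[2],c["fx"])
s=ctrl.read_state(); print(s); print(R.from_quat(s["eef_rot"]).as_matrix())
E
```

```text
pics
top [0.39194758 0.00439301 0.98139258] [ 0.16115965 -0.01997525 -0.98672618] 434.8477393919866
side [ 0.4339781  -0.62161714  0.86172288] [ 0.09603408  0.59841312 -0.79541133] 500.88732842472695
{'t': 0.1, 'joints': array([-1.15392399,  0.32177361, -0.07008379,  1.45153502,  0.02261278,
        1.37080942, -0.05686201]), 'qvel': array([ 0.00023497, -0.00056552, -0.00164537, -0.00318138,  0.00041737,
        0.00174726,  0.00021843]), 'joint_torque': array([-4.02119813e-04, -4.92569411e+01, -4.05761227e-01, -3.13396525e+01,
       -6.40778197e-02,  3.95834225e-02,  7.65968434e-05]), 'eef_pos': array([0.25474364, 0.59781052, 0.40376358]), 'eef_rot': array([ 0.69342941, -0.14150385,  0.1413314 , -0.69221222]), 'contact_force': array([ 0.3837823 ,  0.12812542, -0.12428893]), 'moment': array([ 0.04929021, -0.0130323 ,  0.02257565]), 'gripper_width': 0.08724527427440205}
[[ 9.20004192e-01 -5.83212306e-04  3.91908084e-01]
 [-3.91908504e-01 -1.63781393e-03  9.20002740e-01]
 [ 1.05315599e-04 -9.99998489e-01 -1.73536154e-03]]
```

View pics/top0.png

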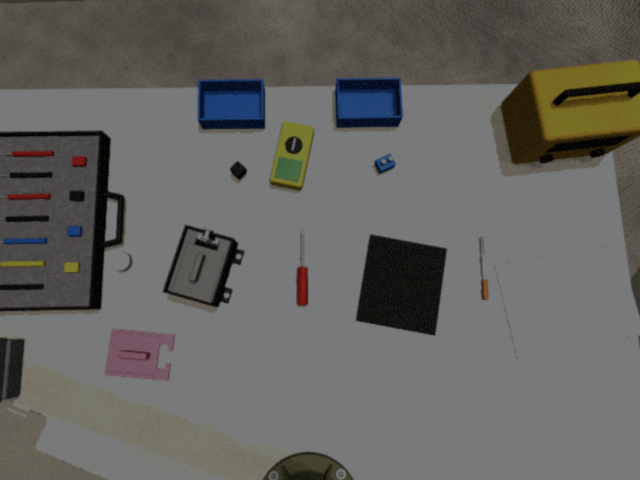

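View pics/side0.png

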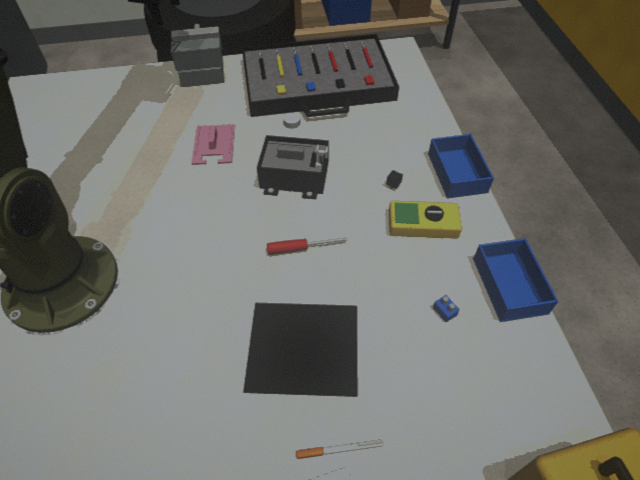

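The top view shows the fuse box, with the grey cover inside it, at (203,265) and its white tab at (208,237). The mat is at (402,284). Two things have the cover's shape: the grey plate in the box at (200,265), and the pink plate at (140,355). The grey one matches the description in both colour and place. I'll confirm that in an enlarged crop while measuring.

```bash
cat > m1.py <<'E'
from h import *
D={n:np.load(f"{n}0.npz") for n in("top","side")}
a=cv2.resize(D["top"]["im"][215:315,155:255],(400,400),interpolation=cv2.INTER_CUBIC)
b=cv2.resize(D["side"]["im"][120:205,245:345],(400,340),interpolation=cv2.INTER_CUBIC); b=cv2.copyMakeBorder(b,0,60,0,0,0)
o=np.hstack([a,b]); o=np.clip(o.astype(float)*1.8,0,255).astype(np.uint8); cv2.imwrite("pics/crop1.png",o[...,::-1])
for n in D:
    w=cloud(n,D[n]["d"]); z=w[...,2]
    x0,y0=ray("top",203,265,0.06)[:2]
    near=(abs(w[...,0]-x0)<.16)&(abs(w[...,1]-y0)<.16)
    print(n,"table z",np.nanmedian(z[near&(abs(z)<.02)]))
    for lo,hi,nm in((.059,.072,"rim"),(.049,.058,"cover"),(.074,.087,"rib"),(.0875,.1,"tab")):
        m=near&(z>lo)&(z<hi)
        if m.sum()<4: print(nm,m.sum()); continue
        p=w[m]; r=cv2.minAreaRect((p[:,:2]*1000).astype(np.float32))
        print(nm,m.sum(),"med z",np.median(p[:,2]).round(4),"rect",np.round(r[0],1),np.round(r[1],1),round(r[2],1))
    # mat
    g=cv2.cvtColor(D[n]["im"],cv2.COLOR_RGB2GRAY)
    m=(g<45)&(abs(z-.004)<.012); k,l,st,_=cv2.connectedComponentsWithStats(m.astype(np.uint8))
    i=1+np.argmax(st[1:,4]); c=cv2.findContours((l==i).astype(np.uint8),cv2.RETR_EXTERNAL,cv2.CHAIN_APPROX_NONE)[0]
    c=max(c,key=len)[:,0]; P=np.array([ray(n,u,v,.004)[:2]*1000 for u,v in c],np.float32)
    r=cv2.minAreaRect(P); print("mat",[np.round(q,1) for q in r], st[i])
E
python3 m1.py
```

```text
top table z -0.000568799833609778
rim 757 med z 0.0656 rect [506.5 223. ] [114.1 150.5] 72.7
cover 2494 med z 0.0543 rect [504.7 222.4] [113.8 147. ] 75.2
rib 252 med z 0.082 rect [525.7 217.2] [ 17.5 112.1] 71.5
tab 40 med z 0.0908 rect [570.1 204. ] [19.6 24.5] 74.0
mat [array([ 461.3, -220.2]), array([176.8, 196.7]), np.float64(78.4)] [ 357  235   89  100 6763]
side table z -0.0003927262026152835
rim 742 med z 0.065 rect [508.1 219.5] [115.3 153.7] 72.6
cover 1398 med z 0.0545 rect [506.4 217.8] [115.7 150.4] 73.2
rib 221 med z 0.0813 rect [527.8 214.3] [ 23.1 114.5] 72.0
tab 26 med z 0.0902 rect [570.7 201.8] [21.5 24.2] 72.9
mat [array([ 453.8, -244.7]), array([154.2, 150.9]), np.float64(12.1)] [ 258  316   90   79 3422]
```

View pics/crop1.png

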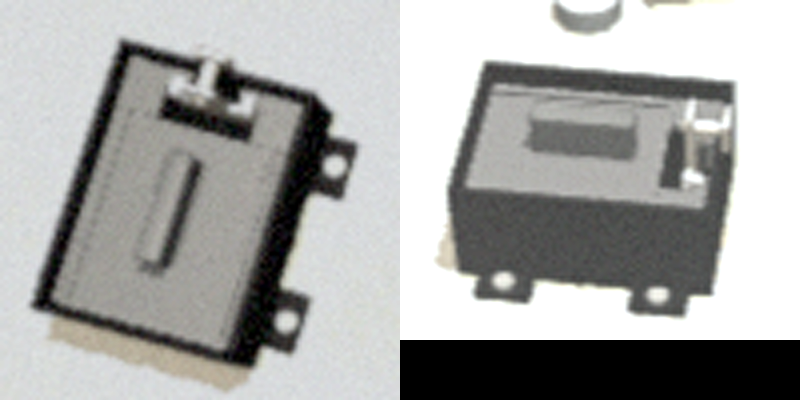

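The crop confirms it: the grey plate with its rib is the one in the black box, and the white tab, stem and pad are at its upper end (top crop (212,65)-(255,110)). Next I'll refine the tab and rib in the box frame, and measure the mat from both views.

```bash
cat > m2.py <<'E'
from h import *
D={n:np.load(f"{n}0.npz") for n in("top","side")}
th=np.deg2rad(-17.3); C=np.array([.5073,.2213]); ex=np.array([np.cos(th),np.sin(th)]); ey=np.array([-ex[1],ex[0]])
for n in D:
    im=D[n]["im"]; w=cloud(n,D[n]["d"]); z=w[...,2]; bx=(w[...,:2]-C)@ex*1000; by=(w[...,:2]-C)@ey*1000
    q=lambda a:np.round(np.percentile(a,[2,10,50,90,98]),1)
    m=(z>.074)&(z<.1)&(bx>40)&(bx<100)&(abs(by)<30)
    print(n,"tab/pad z>74: bx",q(bx[m]),"by",q(by[m]),m.sum())
    for lo in range(46,92,4):
        k=m&(bx>=lo)&(bx<lo+4)
        if k.sum()>1: print("  bx",lo,k.sum(),"by",by[k].min().round(1),by[k].max().round(1),"z",(np.percentile(z[k],[10,90])*1000).round(1))
    m=(z>.074)&(z<.088)&(abs(bx+6)<45)&(abs(by)<25)
    print("rib bx",q(bx[m]),"by",q(by[m]),m.sum())
    m=(z>.062)&(z<.072)&(abs(bx)<85)&(abs(by)<65)
    print("rim bx",q(bx[m]),"by",q(by[m]))
    g=cv2.cvtColor(im,cv2.COLOR_RGB2GRAY); u,v=map(int,proj(n,[.461,-.22,.004]))
    print("mat grey",np.median(g[v-20:v+20,u-20:u+20]), "table", g[v,u-80])
    mm=(g<(np.median(g[v-20:v+20,u-20:u+20])*.5+.5*g[v,u-80])).astype(np.uint8); l=cv2.connectedComponents(mm)[1]
    c=max(cv2.findContours((l==l[v,u]).astype(np.uint8),cv2.RETR_EXTERNAL,cv2.CHAIN_APPROX_NONE)[0],key=len)[:,0]
    P=np.array([ray(n,a,b,.004)[:2]*1000 for a,b in c],np.float32); print("mat",[np.round(e,1) for e in cv2.minAreaRect(P)])
E
python3 m2.py
```

```text
top tab/pad z>74: bx [50.7 52.9 63.9 75.1 76.7] by [-7.8 -6.1  0.9  8.6 10.1] 89
  bx 46 2 by 0.5 4.0 z [78.4 82.9]
  bx 50 18 by -7.8 10.1 z [77.6 93.8]
  bx 54 14 by -7.9 11.7 z [90.  93.3]
  bx 58 8 by -1.9 4.6 z [80.4 84.5]
  bx 62 6 by -0.4 4.0 z [80.  83.7]
  bx 66 8 by -2.0 4.7 z [79.7 82.6]
  bx 70 18 by -7.6 9.3 z [77.8 89.4]
  bx 74 15 by -8.4 10.2 z [87.5 91.8]
rib bx [-35.9 -31.2  -8.   16.3  21.1] by [-5.9 -5.  -0.   6.1  7.8] 207
rim bx [-75.7 -73.6  -3.5  70.6  73. ] by [-53.8 -52.4  -4.8  54.4  56.2]
mat grey 18.0 table 122
mat [array([ 461.3, -220.2]), array([178.2, 198.4]), np.float64(78.3)]
side tab/pad z>74: bx [52.7 55.8 64.2 78.2 78.7] by [-11.5 -10.2  -2.7   7.4  10. ] 82
  bx 50 3 by -4.1 -2.4 z [79.2 84. ]
  bx 54 26 by -11.1 11.0 z [78.  92.6]
  bx 58 9 by -12.6 6.9 z [77.5 82.8]
  bx 62 5 by -4.5 2.0 z [79.4 82.6]
  bx 66 7 by -5.4 1.5 z [78.1 83. ]
  bx 70 7 by -7.9 2.6 z [79.2 84.4]
  bx 74 15 by -10.4 9.0 z [83.3 90.7]
  bx 78 10 by -12.1 9.7 z [76.1 87.3]
rib bx [-33.6 -28.8  -5.2  17.4  22.9] by [-10.4  -8.7  -4.9   2.6   5.5] 167
rim bx [-73.8 -71.   -3.1  70.4  74.2] by [-57.2 -55.5  -7.6  51.4  54.1]
mat grey 42.0 table 150
mat [array([ 461.6, -223.6]), array([179.5, 198.9]), np.float64(78.3)]
```

Emit:
send_rows(series=[[[3,0,-1.5],0,0],[[8,0,-4],-0.02,0],[[14,0,-7],-0.04,0],[[20,0,-10],-0.06,0],[[26,0,-13],-0.08,0],[[32,0,-16],-0.1,0],[[38,0,-19],-0.1,0],[[43.5,0,-21.6],-0.1,0],[[47,0,-23.3],-0.1,0],[[47.8,0,-23.7],-0.1,0]], force=10)

```text
t: 1.35
eef_pos: [0.6042, 0.1867, 0.4041]
eef_rot: [0.7, -0.109, 0.11, -0.697]
contact_force: [-0.9, 0.9, 0.2]
gripper_width: 0.0015
```

```bash
cat >> h.py <<'E'
th=np.deg2rad(-17.3); C=np.array([.5073,.2213]); ex=np.array([np.cos(th),np.sin(th)]); ey=np.array([-ex[1],ex[0]])
def st():
    s=ctrl.read_state(); p=s["eef_pos"]; M=R.from_quat(s["eef_rot"]).as_matrix(); f=s["contact_force"]
    print("t",round(s["t"],2),"box xy mm",np.round(np.array([(p[:2]-C)@ex,(p[:2]-C)@ey])*1000,1),"tip z",round((p[2]-.182)*1000,1),"yaw",np.degrees(np.arctan2(M[1,0],M[0,0])).round(2),"ydir",M[:,1].round(4),"F box",np.round([f[:2]@ex,f[:2]@ey,f[2]],2),"w",round(s["gripper_width"]*1000,1))
    return s,M
E
python3 -c "
from h import *
st()"
```

```text
t 1.35 box xy mm [102.8  -4.3] tip z 222.1 yaw -17.86 ydir [ 5.0e-04 -3.5e-03 -1.0e+00] F box [-1.13  0.55  0.2 ] w 1.5
```

Emit:
send_rows(series=[[[0,0,0],0,0],[[0,5,0],0,0],[[0,10,0],0,0],[[0,13,0],0,0],[[0,14.5,0],0,0],[[0,14.8,0],0,0],[[0,14.8,0],0,0]])

```text
t: 2.22
eef_pos: [0.602, 0.1933, 0.2581]
eef_rot: [-0.699, 0.106, -0.107, 0.7]
contact_force: [-0.1, 0.6, 1.3]
gripper_width: 0.0006
```

```bash
python3 - <<'E'
from h import *
st()
o=[]
for n,b in(("top",(155,215)),("side",(255,100))):
    im,d=get_image(n); np.savez(f"{n}1.npz",im=im,d=d); u,v=b
    o.append(cv2.resize(im[v:v+100,u:u+100],(400,400),interpolation=cv2.INTER_CUBIC))
cv2.imwrite("pics/c2.png",np.clip(np.hstack(o)[...,::-1]*1.8,0,255).astype(np.uint8))
E
```

```text
t 2.23 box xy mm [98.7  1.4] tip z 76.1 yaw -17.31 ydir [ 0.0019  0.001  -1.    ] F box [-0.28  0.51  1.25] w 0.6
```

View pics/c2.png

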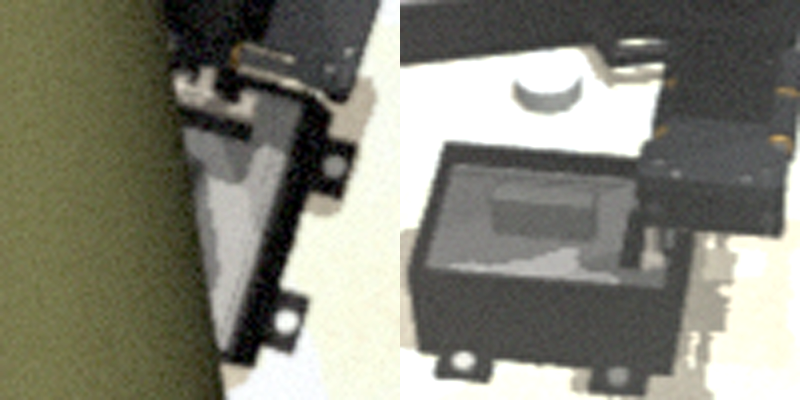

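The gripper is down just outside the box's tab end, and the tab is still clear of it (top crop (215,90)). I'll approach the pad in small steps and watch the force.

Emit:
send_rows(series=[[[-0.3,0.1,-0.1],0,0],[[-0.6,0.2,-0.1],0,0],[[-0.6,0.2,-0.1],0,0]])

```text
t: 2.7
eef_pos: [0.5953, 0.1936, 0.2549]
eef_rot: [-0.699, 0.107, -0.106, 0.699]
contact_force: [1.0, -0.7, -0.1]
gripper_width: 0.0005
```

```bash
python3 -c "
from h import *
st()"
```

```text
t 2.7 box xy mm [92.3 -0.3] tip z 72.9 yaw -17.33 ydir [-1.e-04  3.e-04 -1.e+00] F box [ 1.12 -0.4  -0.1 ] w 0.5
```

Emit:
send_rows(series=[[[-0.1,0,0],0,0],[[-0.2,0,0],0,0],[[-0.3,0,0],0,0],[[-0.3,0,0],0,0],[[-0.3,0,0],0,0]])

```text
t: 3.32
eef_pos: [0.5928, 0.1943, 0.2548]
eef_rot: [-0.699, 0.107, -0.107, 0.699]
contact_force: [0.8, 0.2, 0.2]
gripper_width: 0.0007
```

```bash
python3 -c "
from h import *
st()"
```

```text
t 3.33 box xy mm [89.7 -0.4] tip z 72.8 yaw -17.35 ydir [ 1.e-04  0.e+00 -1.e+00] F box [0.67 0.44 0.18] w 0.7
```

Emit:
send_rows(series=[[[-0.1,0,0],0,0],[[-0.2,0,0],0,0],[[-0.3,0,0],0,0],[[-0.3,0,0],0,0],[[-0.3,0,0],0,0]])

```text
t: 3.95
eef_pos: [0.5905, 0.1949, 0.255]
eef_rot: [-0.699, 0.106, -0.107, 0.699]
contact_force: [4.7, -1.5, -1.0]
gripper_width: 0.0005
```

```bash
python3 -c "
from h import *
st()"
```

```text
t 3.95 box xy mm [87.3 -0.5] tip z 73.0 yaw -17.37 ydir [ 1.8e-03 -1.0e-04 -1.0e+00] F box [ 4.96 -0.05 -1.04] w 0.5
```

Emit:
send_rows(series=[[[-0.1,0,0],0,0],[[-0.2,0,0],0,0],[[-0.3,0,0],0,0],[[-0.3,0,0],0,0],[[-0.3,0,0],0,0]])

```text
t: 4.58
eef_pos: [0.5879, 0.1956, 0.2551]
eef_rot: [-0.699, 0.106, -0.108, 0.699]
contact_force: [6.6, -1.8, -2.5]
gripper_width: 0.0007
```

```bash
cat > z.py <<'E'
from h import *
import sys
st()
for n in("top","side"):
    im,d=get_image(n); np.savez(f"{n}_{sys.argv[1]}.npz",im=im,d=d)
    w=cloud(n,d); z=w[...,2]; bx=(w[...,:2]-C)@ex*1000; by=(w[...,:2]-C)@ey*1000
    for nm,m in(("plate",(abs(bx+6)<50)&(abs(by)<42)&(abs(by)>14)&(z>.045)&(z<.075)),("rib",(abs(bx+6)<28)&(abs(by)<12)&(z>.074)&(z<.11))):
        print(n,nm,m.sum(),np.round(np.median(z[m])*1000,1) if m.any() else "")
E
python3 z.py a
```

```text
t 4.58 box xy mm [84.6 -0.5] tip z 73.1 yaw -17.38 ydir [ 2.8e-03 -1.0e-04 -1.0e+00] F box [ 6.8   0.25 -2.51] w 0.7
top plate 555 54.6
top rib 31 81.4
side plate 472 54.7
side rib 157 81.6
```

Emit:
send_rows(series=[[[-0.05,0,0],0,0],[[-0.1,0,0],0,0],[[-0.15,0,0],0,0],[[-0.15,0,0],0,0],[[-0.15,0,0],0,0]])

```text
t: 5.3
eef_pos: [0.5867, 0.196, 0.2551]
eef_rot: [-0.699, 0.106, -0.108, 0.699]
contact_force: [7.3, -1.2, -2.6]
gripper_width: 0.0004
```

```bash
python3 z.py b
```

```text
t 5.3 box xy mm [83.3 -0.6] tip z 73.1 yaw -17.38 ydir [ 3.4e-03 -2.0e-04 -1.0e+00] F box [ 7.33  1.04 -2.59] w 0.4
top plate 557 54.7
top rib 33 81.6
side plate 483 55.0
side rib 162 81.1
```

Emit:
send_rows(series=[[[-0.05,0,0],0,0],[[-0.1,0,0],0,0],[[-0.1,0,0],0,0],[[-0.1,0,0],0,0]])

```text
t: 5.9
eef_pos: [0.5857, 0.1963, 0.2551]
eef_rot: [-0.699, 0.106, -0.108, 0.699]
contact_force: [6.3, -0.2, -2.2]
gripper_width: 0.0006
```

```bash
python3 z.py c
```

```text
t 5.9 box xy mm [82.3 -0.6] tip z 73.1 yaw -17.38 ydir [ 3.2e-03 -2.0e-04 -1.0e+00] F box [ 6.1   1.66 -2.23] w 0.6
top plate 548 66.5
top rib 41 88.1
side plate 490 66.8
side rib 257 89.6
```

The cover has sprung up: its plate top went from 54.7 to 66.7 mm in both views, against 67 expected, at about 7 N. Now I'll back off, rise, and go over to the rib.

Emit:
send_rows(series=[[[0.5,0,0],0,0],[[1.8,0,0],0,0],[[1.8,0,0],0,0],[[1.8,-3,0],0,4],[[1.8,-5.5,0.1],0,4],[[-2,-5.7,0.1],0,4],[[-6,-5.7,0.1],0,4],[[-8.5,-5.7,0.1],0,4],[[-8.8,-5.7,0.1],0,4],[[-8.8,-5.7,0.1],0,4]])

```text
t: 7.25
eef_pos: [0.5013, 0.2239, 0.312]
eef_rot: [-0.699, 0.106, -0.107, 0.699]
contact_force: [0.6, -0.7, 0.3]
gripper_width: 0.0399
```

```bash
python3 - <<'E'
from h import *
st()
o=[]
for n,b in(("top",(155,205)),("side",(235,90))):
    im,d=get_image(n); np.savez(f"{n}_d.npz",im=im,d=d); u,v=b
    o.append(cv2.resize(im[v:v+120,u:u+120],(400,400),interpolation=cv2.INTER_CUBIC))
cv2.imwrite("pics/c3.png",np.clip(np.hstack(o)[...,::-1]*1.8,0,255).astype(np.uint8))
E
```

```text
t 7.25 box xy mm [-6.5  0.7] tip z 130.0 yaw -17.34 ydir [ 4.e-04  0.e+00 -1.e+00] F box [ 0.77 -0.47  0.31] w 39.9
```

View pics/c3.png

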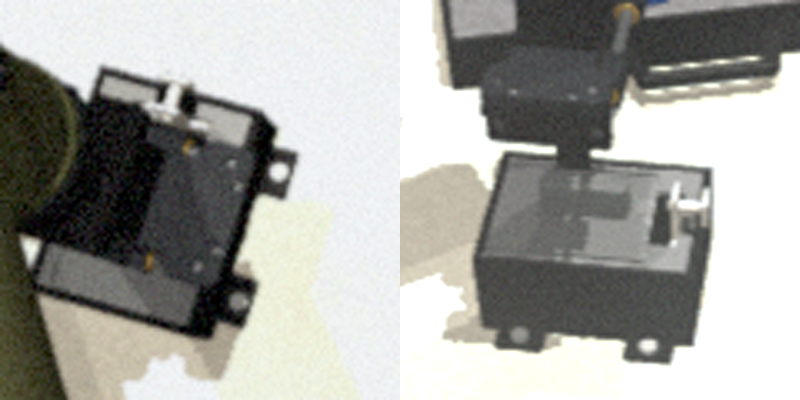

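The cover is level and flush with the rim, the tab is intact, and the jaws sit above the rib. Now I'll descend to tip z ≈ 71 mm and close softly.

Emit:
send_rows(series=[[[0,2.5,0],0,4],[[0,4.5,0],0,4],[[0,5.6,0],0,4],[[0,5.9,0],0,4],[[0,5.9,0],0,4]])

```text
t: 7.98
eef_pos: [0.5014, 0.224, 0.2531]
eef_rot: [-0.699, 0.107, -0.107, 0.699]
contact_force: [0.4, -0.1, 0.7]
gripper_width: 0.0401
```

Emit:
send_rows(series=[[[0,0,0],0,2.2],[[0,0,0],0,1.6],[[0,0,0],0,1.0],[[0,0,0],0,1.0],[[0,0,0],0,1.0]], force=5)

```text
t: 8.6
eef_pos: [0.501, 0.224, 0.253]
eef_rot: [-0.699, 0.107, -0.107, 0.699]
contact_force: [-0.1, -1.1, 1.2]
gripper_width: 0.014
```

```bash
python3 z.py e
```

```text
t 8.6 box xy mm [-6.8  0.7] tip z 71.0 yaw -17.34 ydir [ 1.e-04 -0.e+00 -1.e+00] F box [ 0.25 -1.05  1.25] w 14.0
top plate 214 66.3
top rib 0 
side plate 473 66.5
side rib 32 89.6
```

The rib is held at 14.0 mm with almost no side force. I'll grip firmer and lift straight up.

Emit:
send_rows(series=[[[0,0,0],0,1.0],[[0,0,0],0,1.0],[[0,-0.3,0],0,1.0],[[0,-0.8,0],0,1.0],[[0,-1.3,0],0,1.0],[[0,-1.3,0],0,1.0]], force=25)

```text
t: 9.45
eef_pos: [0.5012, 0.2242, 0.2664]
eef_rot: [-0.699, 0.106, -0.107, 0.699]
contact_force: [0.0, 0.2, -1.4]
gripper_width: 0.0137
```

```bash
python3 z.py f
```

```text
t 9.45 box xy mm [-6.7  0.9] tip z 84.4 yaw -17.35 ydir [ 1.e-03  6.e-04 -1.e+00] F box [-0.04  0.16 -1.4 ] w 13.7
top plate 0 
top rib 0 
side plate 1 74.8
side rib 59 87.5
```

Emit:
send_rows(series=[[[0,-1,0],0,1.0],[[0,-2.5,0],0,1.0],[[0,-4,0],0,1.0],[[0,-5.5,0],0,1.0],[[0,-7,0],0,1.0],[[0,-8.5,0],0,1.0],[[0,-9,0],0,1.0],[[0,-9,0],0,1.0]])

```text
t: 10.55
eef_pos: [0.501, 0.2241, 0.356]
eef_rot: [-0.699, 0.107, -0.107, 0.699]
contact_force: [-0.4, 0.6, -1.4]
gripper_width: 0.0139
```

```bash
python3 - <<'E'
from h import *
st()
o=[]
for n,b in(("top",(135,185)),("side",(225,60))):
    im,d=get_image(n); np.savez(f"{n}_g.npz",im=im,d=d); u,v=b
    o.append(cv2.resize(im[v:v+140,u:u+140],(400,400),interpolation=cv2.INTER_CUBIC))
cv2.imwrite("pics/c4.png",np.clip(np.hstack(o)[...,::-1]*1.8,0,255).astype(np.uint8))
E
```

```text
t 10.55 box xy mm [-6.9  0.8] tip z 174.0 yaw -17.35 ydir [ 4.e-04  2.e-04 -1.e+00] F box [-0.55  0.47 -1.36] w 13.9
```

View pics/c4.png

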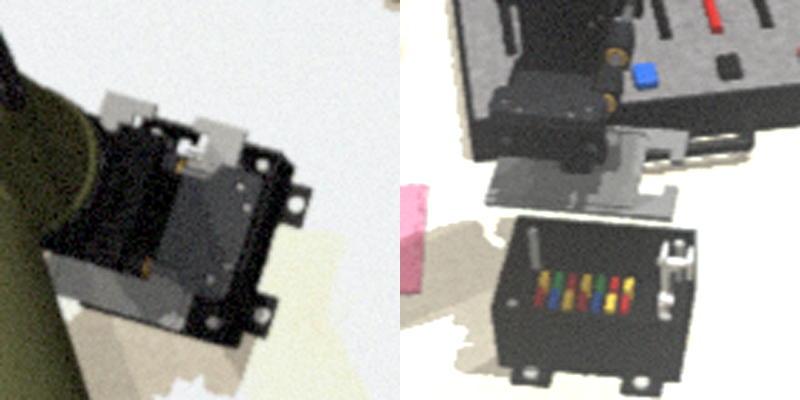

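The cover is clear of the box and level in the gripper. The open box with its fuses and the intact tab show in the side crop at (600,300). Next I'll carry it to the mat.

Emit:
send_rows(series=[[[0.4,0,-2],0,1.0],[[1.2,0,-6],-0.02,1.0],[[2.3,0,-11.5],-0.04,1.0],[[3.4,0,-17],-0.06,1.0],[[4.5,0,-22.5],-0.08,1.0],[[5.7,0,-28],-0.1,1.0],[[6.8,0,-33.5],-0.1,1.0],[[7.8,0,-38.5],-0.1,1.0],[[8.6,0,-42],-0.1,1.0],[[8.9,0,-43.8],-0.1,1.0]])

```text
t: 11.9
eef_pos: [0.4532, -0.2242, 0.3555]
eef_rot: [0.703, -0.074, 0.073, -0.703]
contact_force: [1.0, -0.0, -1.5]
gripper_width: 0.0139
```

Emit:
send_rows(series=[[[0,0,0],0,1.0],[[0,2,0],0,1.0],[[0,5,0],0,1.0],[[0,8,0],0,1.0],[[0,10,0],0,1.0],[[0,11,0],0,1.0],[[0,11,0],0,1.0]])

```text
t: 12.78
eef_pos: [0.4551, -0.22, 0.2454]
eef_rot: [-0.703, 0.072, -0.071, 0.704]
contact_force: [-0.3, -0.2, -1.3]
gripper_width: 0.0138
```

```bash
python3 - <<'E'
from h import *
s,M=st(); p=s["eef_pos"]; print(p.round(4),"cover centre est", p[:2]+.0065*M[:2,0])
o=[]
for n,b in(("top",(330,210)),("side",(225,260))):
    im,d=get_image(n); np.savez(f"{n}_i.npz",im=im,d=d); u,v=b
    o.append(cv2.resize(im[v:v+160,u:u+160],(400,400),interpolation=cv2.INTER_CUBIC))
    w=cloud(n,d); z=w[...,2]; k=(abs(w[...,0]-p[0])<.12)&(abs(w[...,1]-p[1])<.12)&(z>.02)&(z<.06)
    q=w[k]; print(n,k.sum(),np.percentile(q[:,2],[5,25,50,75]).round(4)); r=cv2.minAreaRect((q[:,:2]*1000).astype(np.float32)); print(r)
cv2.imwrite("pics/c5.png",np.clip(np.hstack(o)[...,::-1]*1.8,0,255).astype(np.uint8))
E
```

```text
t 12.78 box xy mm [  81.4 -436.8] tip z 63.4 yaw -11.58 ydir [-1.1e-03  6.0e-04 -1.0e+00] F box [-0.22 -0.32 -1.26] w 13.8
[ 0.4551 -0.22    0.2454] cover centre est [ 0.46150595 -0.22128805]
top 923 [0.0555 0.0572 0.0581 0.059 ]
((461.36883544921875, -219.21646118164062), (98.10505676269531, 138.23690795898438), 78.6893081665039)
side 573 [0.0568 0.0582 0.0589 0.0595]
((461.9171142578125, -221.5190887451172), (99.92186737060547, 137.7610626220703), 77.96971893310547)
```

View pics/c5.png

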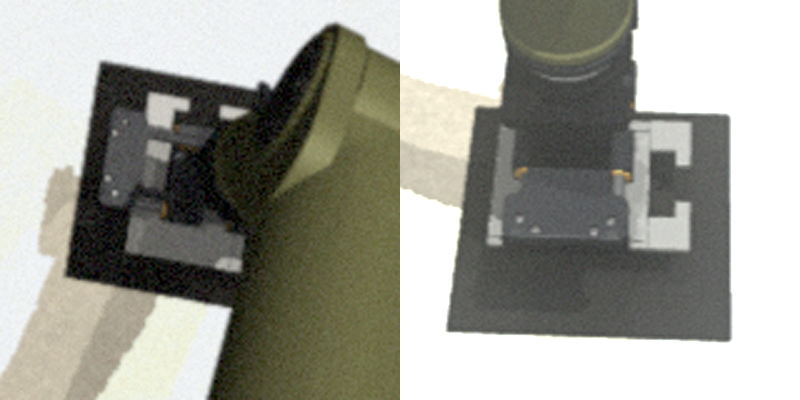

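The held cover is level over the mat. It lies about 1.5 mm too far in +y in both views, so I'll correct that and lower it.

Emit:
send_rows(series=[[[0,1.5,-0.15],0,1.0],[[0,3,-0.15],0,1.0],[[0,4.2,-0.15],0,1.0],[[0,4.7,-0.15],0,1.0],[[0,4.7,-0.15],0,1.0],[[0,4.8,-0.15],0,1.0],[[0,4.9,-0.15],0,1.0],[[0,4.95,-0.15],0,1.0],[[0,4.95,-0.15],0,1.0]])

```text
t: 14.0
eef_pos: [0.455, -0.222, 0.1964]
eef_rot: [-0.703, 0.071, -0.072, 0.704]
contact_force: [-0.0, 0.1, -1.7]
gripper_width: 0.0139
```

```bash
python3 -c "
from h import *
st()"
```

```text
t 14.0 box xy mm [  82.  -438.8] tip z 14.4 yaw -11.62 ydir [ 3.e-04  1.e-04 -1.e+00] F box [-0.05  0.04 -1.7 ] w 13.9
```

Emit:
send_rows(series=[[[0,0.05,0],0,1.0],[[0,0.1,0],0,1.0],[[0,0.13,0],0,1.0],[[0,0.13,0],0,1.0],[[0,0.13,0],0,1.0]])

```text
t: 14.62
eef_pos: [0.455, -0.2221, 0.195]
eef_rot: [-0.703, 0.072, -0.072, 0.704]
contact_force: [-0.7, 0.9, 0.8]
gripper_width: 0.0139
```

```bash
python3 -c "
from h import *
st()"
```

```text
t 14.62 box xy mm [  81.9 -438.8] tip z 13.0 yaw -11.62 ydir [ 1.e-04  1.e-04 -1.e+00] F box [-0.98  0.69  0.76] w 13.9
```

The cover has touched down: the vertical force went from -1.5 to +0.8 N at the expected height. I'll seat it 0.3 mm further, open, and rise.

Emit:
send_rows(series=[[[0,0.03,0],0,1.0],[[0,0.03,0],0,1.0],[[0,0.03,0],0,2.0],[[0,0.03,0],0,3.0],[[0,0.03,0],0,4.0],[[0,0.03,0],0,4.0],[[0,0.03,0],0,4.0]], force=5)

```text
t: 15.5
eef_pos: [0.455, -0.222, 0.1946]
eef_rot: [-0.703, 0.072, -0.072, 0.703]
contact_force: [-0.3, 0.2, -0.5]
gripper_width: 0.0396
```

Emit:
send_rows(series=[[[0,-1,0],0,4],[[0,-4,0],0,4],[[0,-9,0],0,4],[[0,-14,0],0,4],[[0,-18,0],0,4],[[0,-20,4],0,4],[[0,-20,9],0,4],[[0,-20,14],0,4],[[0,-20,18],0,4],[[0,-20,20],0,4]])

```text
t: 16.75
eef_pos: [0.4954, -0.0241, 0.3952]
eef_rot: [-0.703, 0.07, -0.071, 0.704]
contact_force: [-0.5, -1.3, -0.2]
gripper_width: 0.04
```

```bash
python3 - <<'E'
from h import *
st(); o=[]
for n in("top","side"):
    im,d=get_image(n); np.savez(f"{n}_z.npz",im=im,d=d); o.append(cv2.resize(im,(400,300),interpolation=cv2.INTER_AREA))
    w=cloud(n,d); z=w[...,2]; k=(abs(w[...,0]-.4614)<.1)&(abs(w[...,1]+.222)<.1)
    g=cv2.cvtColor(im,cv2.COLOR_RGB2GRAY); pl=k&(z>.0045)&(z<.014)&(g>60); rb=k&(z>.025)&(z<.06)
    print(n,"plate",pl.sum(),np.percentile(z[pl],[5,50,95]).round(4),cv2.minAreaRect((w[pl][:,:2]*1000).astype(np.float32)),"rib z",np.median(z[rb]).round(4) if rb.any() else None)
    q=w[pl]; A=np.c_[q[:,:2],np.ones(len(q))]; print(" tilt deg",np.degrees(np.linalg.lstsq(A,q[:,2],rcond=None)[0][:2]).round(2))
cv2.imwrite("pics/c6.png",np.clip(np.hstack(o)[...,::-1]*1.8,0,255).astype(np.uint8))
E
```

```text
t 16.75 box xy mm [  61.6 -237.8] tip z 213.2 yaw -11.46 ydir [ 8.e-04  2.e-04 -1.e+00] F box [-0.06 -1.41 -0.24] w 40.0
top plate 1967 [0.0055 0.0081 0.0111] ((459.95843505859375, -226.0843505859375), (98.24577331542969, 201.30966186523438), 81.2286605834961) rib z 0.035
 tilt deg [-0.13  0.18]
side plate 3088 [0.0061 0.009  0.0118] ((460.4339599609375, -222.24435424804688), (190.2255401611328, 202.67051696777344), 85.1642074584961) rib z 0.036
 tilt deg [-0.18 -0.12]
```

View pics/c6.png

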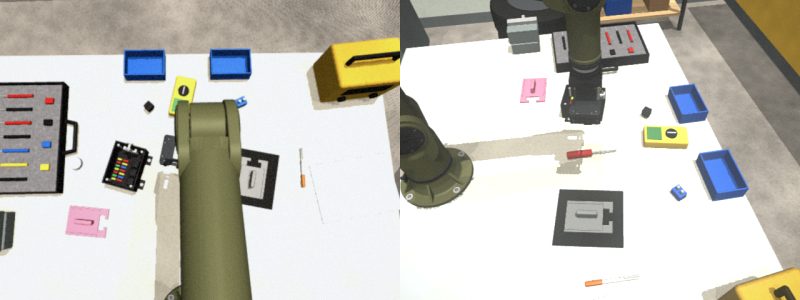

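The cover lies flat on the mat (plate top 8–9 mm, tilt under 0.25°), and the hand is away from everything. I'll make one last centre check, then hand in.

```bash
python3 - <<'E'
from h import *
D=np.load("side_z.npz"); g=cv2.cvtColor(D["im"],cv2.COLOR_RGB2GRAY); u,v=map(int,proj("side",[.43,-.25,.009]))
mid=(g[v,u]+42)/2; m=cv2.morphologyEx((g>mid).astype(np.uint8),cv2.MORPH_OPEN,np.ones((3,3)))
l=cv2.connectedComponents(m)[1]; c=max(cv2.findContours((l==l[v,u]).astype(np.uint8),0,1)[0],key=len)[:,0]
print(g[v,u],cv2.minAreaRect(np.array([ray("side",a,b,.009)[:2]*1000 for a,b in c],np.float32)),"mat side view 461.6 -223.6")
B={n:np.load(f"side0.npz")["im"].astype(int) if n=="a" else D["im"].astype(int) for n in "ab"}
for nm,(u,v) in dict(meter=(425,219),relay=(395,180),plug=(446,307),marker=(340,448),driver=(305,246),cap=(292,121)).items():
    s=np.s_[v-10:v+10,u-14:u+14]; print(nm,"mean image change",abs(B["a"][s]-B["b"][s]).mean().round(1))
print(ctrl.sign_off())
E
```

```text
102 ((460.6016845703125, -224.26773071289062), (97.73973083496094, 138.3061065673828), 78.47702026367188) mat side view 461.6 -223.6
meter mean image change 2.2
relay mean image change 2.3
plug mean image change 2.3
marker mean image change 2.6
driver mean image change 9.5
cap mean image change 88.6
the job is handed in; nothing more can be done
None
```

The fuse box is open and its cover lies flat in the middle of the mat, released; I handed the job in at about 17 s of the 64 s allowed.

- **Opening:** I pressed the pad in small steps, with about 7 N the highest reading. The cover sprang up (plate top 54.7 to 66.7 mm) and the tab looked intact afterwards. Only then did I grip the rib (14 mm) and lift straight up, with no sign of snagging.
- **Placing:** The cover touched down at under 1 N. In the side view its centre is about 1 mm from the mat's, its size reads 98 x 138 mm, and its tilt is under 0.25°. The final state had the gripper more than 20 cm above the table, touching nothing.
- **Checks that failed or disagreed:**
  - The two cameras differ by about 3 mm in y, so I used averages.
  - My first mask for the final outline ran onto the mat and gave wrong sizes, so I redid it in the side view. The top view was partly hidden by the arm.
  - The multimeter, relay, plug and marker show no change in the side view.
  - The cap's side-view patch changed a lot because the arm stands in front of it, but the last top picture shows it where it was.
  - The screwdriver's patch changed a little, which I put down to the arm's shadow. I did not measure it separately.

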